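Open the touch-latch plate cupboard

ROBOT

A 6-joint arm with a two-finger parallel gripper is mounted at the origin on the work surface. World frame = base frame: x ahead of the robot, y to its left, z up, the work surface at z = 0. Lengths are in m, angles in rad, forces in N, time in s.
With the tool pointing down it reaches from about 0.35 to 0.975 m from the base axis. Payload 4.9 kg.
Tool frame: the origin (TCP) lies at the very end of the fingers, on their centre line; the grasp point (between the pads) lies 19 mm behind it (pinch_z is the distance from the TCP to the grasp point, in m); z points along the fingers, y is the line along which they close (so a half turn about z gives the same grasp; the last joint's range is limited). The gripper opens to 85 mm and grips with 20 to 120 N. Pads are 22 mm wide; open, the fingers measure 114 mm over their backs; the gripper's body (76 mm by 85 mm) begins 54 mm behind the grasp point. The pads swing forward as they close: fully open they stand 13 mm farther back than shut.
Start: joints at [1.065, 0.053, 1.613, -0, 1.476, -0.119], TCP at [0.236, 0.579, 0.231] pointing down, gripper open.
Joint ranges: [-3.01, 3.01], [-1.01, 2.22], [0.06, 2.58], [-1.02, 4.17], [0.09, 2.62], [-3.14, 3.14]. Speed limits (rad/s): [2.57, 2.57, 3.14, 3.14, 3.14, 3.14].

INTERFACE

Orientations are given as a unit quaternion [w, x, y, z].
In Python, from plant import * gives the robot as it stands. The module is installed in compiled form; this text tells all that it offers.
- The arm moves only by the tool play_rows, never from a script. Its arguments are lists of equal length, an entry for each row: "linear": the shift along the world's x, y, z in m, a list of three; "turn": the turn about the world's z in degrees. A call has 1 to 8 rows; each row shifts and turns the commanded pose from where the row before left it; what a row does not reach is not made up. A row lasts 1/8 s, in which the tool goes at most 62.5 mm and 10.7 degrees, less where a joint would pass 70% of its speed; a pose out of reach is approached as far as the arm can. A call is refused whole if a number of a shift passes 0.0625 or a number of a turn 10.7, either way. A call with a gripper value outside its range is refused whole. "hand" is the finger opening in m, from 0 to 0.0854, set as the call begins (left out, the last holds). The fingers move at their own pace and stop on an object; the grip force is fixed at half the most. Time passes only in rows, so rows that do not move let the fingers close. It gives the time, the measured TCP pose, the force, the opening and the grip force at its end, in the units of the state.
- state(): the state, without advancing time (a new reading comes with each control period).
- grab_frame(name): name is "scene" or "top" or "wrist"; returns the picture (400x640x3 uint8, red, green, blue); there is no depth.
- camera_info(name): a dict with "camera_matrix" (3x3 intrinsics, pixels), "distortion" ([k1, k2, p1, p2, k3] as OpenCV has them; the pictures are not rectified), "origin" and "attitude" of the camera in the world; the wrist camera has in their place "mount" (4x4, takes a point from camera to tool coordinates, whose origin is the TCP and whose axes are the flange's). Camera axes: x right, y down, z forward; pixel columns grow to the right and rows downward; lengths in m; the calibration is good to about 2 mm. A picture is of the moment at which its call begins: read the wrist's pose just before it. camera_info takes no time and is no camera call.
- job_done(): hands the job in; it is judged then, once.
Trained networks look in the newest picture that a camera, given by its name, has taken for a name from the list of things; names that differ only in an ending like _2 or _b are one class to them, and where a whole thing is asked for, a point or a joint stands for the part that bears it (a point fixed in the world has none). Each returns a list of dicts, best first, with "p" (0 to 1); they miss things now and then, are a little off and sometimes report something else, mostly with a low value. They report only what shows in the picture. A call takes as long as a camera call.
- trace(camera, thing): "region" (400x640 bool, what is visible of it) and "location" ([column, row] in pixels, amid what is visible of it).
The state is a dict: "time": time; "joint_pos": joint angles; "joint_vel": joint speeds; "joint_efforts": joint torques, N m; "tool_pos": TCP position; "tool_rot": TCP orientation; "contact_force": force on the tool from outside, world axes, zero at the start; "ft_torque": the same for the moment, N m; "gripper_width": opening from 0.0 (shut) to 1.0 (fully open); "grasp_force": force on a finger pad.
Only numpy, scipy, OpenCV 4.12 (cv2) and the standard library are available. Lean on these libraries where they do the work, as an engineer would, in place of code of your own. Each camera call takes 0.05 s, during which the arm holds its last target. There are 200 camera calls.

TASK

Two small touch-latch cupboards stand on the lab bench. Open the taller one so that the glass plates inside can be reached: press its handleless door near the free edge until the catch lets go, take the hand away so that the door springs ajar by itself, then put a closed fingertip behind the free edge and push the door wide open, to about a right angle. Use only the outside of the fingers, never pinch the door; leave the lower cupboard shut and the bottle, beaker and green stand where they are.

Things in the scene. Friction and masses are not known exactly. Their poses are not given: they have to be found in the camera images.
- tall_cupboard: The taller cupboard, grey carcass 150 deep (x) x 190 wide (y) x 230 high, fixed. Origin: centre of its underside, on the bench. Its front looks along its own -x; +y is its left side, seen facing the front. The door hangs before the carcass: carcass front at x = -75 mm, shut door's back face at x = -83, its front face at x = -101.
- tall_door (a joint): Its door, a flat white panel without handle, 180 wide, 18 thick, from 6 to 230 above the bench, with a vertical hinge at cupboard y = +90 and the free edge at y = -90. Value: opening angle in rad; 0 shut and caught, down to -0.045 pressed in (7 mm at the free edge), growing as the free edge swings out to cupboard -x, stop at 1.8. Past 0.6 it stays where it is left (light friction and damping).
- tall_press (a point): Point on the tall door's front face to press, 30 mm from the free edge, 40 below the top edge; moves with the door; x points into the panel, z up. The catch lets go when the door is pressed in 4 to 5 mm here (3 to 5 N; hard stop at 6 to 7 mm). When the finger leaves, a spring plunger pushes the door ajar to about 0.5 rad and no farther. It does not catch again in this run.
- tall_hinge (a point): Point on the hinge axis of the tall door (vertical), at the height of the door's top edge, 230 above the bench, in the plane of the door's back face. Fixed to the cupboard, with the cupboard's axes.
- low_cupboard: The lower cupboard, like the taller one but 150 high and with its door hinged at its own -y edge. Origin: centre of its underside. To be left shut.
- low_door (a joint): Door of the lower cupboard, opening angle in rad, 0 shut. It has the same kind of catch; leave it alone.
- reagent_bottle: Loose white bottle with blue cap, 60 diameter, 120 high, standing in front of the taller cupboard outside the door's swing. Origin: centre of its underside. A bystander.
- beaker: Loose glass beaker, 70 diameter, 90 high, origin at the centre of its underside. A bystander.
- casting_stand: Loose green plastic gel-casting stand, 100 x 60 x 88 high, origin at the centre of its underside. A bystander.

How it is judged:
On the way, in this order (a step that is already met when the one before it is completed fails the run):
1. the catch is released and the tall door has sprung ajar, not touched by the fingers (value of joint tall_door between 0.3 and 1 rad and contact force between the fingers and tall_door_c1 below 0.3 N and contact force between the fingers and tall_door_c2 below 0.3 N), for 0.3 s.
2. the tall door is pushed wide open (value of joint tall_door above 1.25 rad), for 0.2 s.
At the end, for the whole second after the job is handed in: The tall door stands open by more than 1.25 rad (72 degrees) and at rest; the low door is shut (under 0.05 rad); bottle, beaker and stand are within 30 mm of where they began (value of joint tall_door above 1.25 rad and velocity of joint tall_door between -0.05 and 0.05 rad/s and value of joint low_door below 0.05 rad and distance of each of reagent_bottle, beaker, casting_stand from where it was at the start of the episode below 0.03 m); the robot touches nothing.
It fails at once if the door is pinched: fingers press on its front and its back at once, over 1.5 N each (contact force between the fingers and tall_door_c1 above 1.5 N and contact force between the fingers and tall_door_c2 above 1.5 N).
It fails at once if the lower cupboard's door is opened (value of joint low_door above 0.1 rad).
It fails at once if a bystander is lifted, carried or shoved more than 30 mm (distance of any of reagent_bottle, beaker, casting_stand from where it was at the start of the episode above 0.03 m).
It also fails if it takes over 48 s, if anything falls off the work surface, if the arm or the gripper's body presses on something with over 40 N, if the wrist force passes 120 N, or if a joint passes its speed limit or range.

## Working session

There is one attempt and no reset: what is moved stays moved. The work goes in short steps, Python scripts to look and compute and a tool call to move; the robot and the scene stay as the last step left them, time stands still between calls to the robot, and variables do not carry over. Pictures are saved under pics/ and viewed, at most 10 in all, crops included, and the job is handed in when it is done.

Besides the shell and the picture viewer there is one more tool, called after "Request:" by a JSON object that holds its "method" and its "body". play_rows: Moves the arm, as the interface text tells. Its arguments: {"type":"object","properties":{"linear":{"type":"array","items":{"type":"array","items":{"type":"number"}}},"turn":{"type":"array","items":{"type":"number"}},"hand":{"type":"number"}},"required":["linear","turn"]}

```bash
mkdir -p pics; python3 - <<'E'
from plant import *
import cv2,numpy as np
print(state())
for n in ["scene","top"]:
    im=grab_frame(n); cv2.imwrite(f"pics/{n}0.png",im[:,:,::-1]); print(n,camera_info(n))
    for t in ["tall_cupboard","tall_door","low_cupboard","reagent_bottle","beaker","casting_stand","tall_press"]:
        for r in trace(n,t)[:2]:
            ys,xs=np.nonzero(r["region"]); print(t,round(r["p"],2),r["location"],xs.min(),xs.max(),ys.min(),ys.max())
E
```

```text
{'time': 0.0, 'joint_pos': array([ 1.06500689e+00,  5.33714997e-02,  1.61431419e+00,  3.70504191e-06,
        1.47599621e+00, -1.18987497e-01]), 'joint_vel': array([ 5.46949954e-04,  1.90431457e-04, -5.50446238e-05, -1.28924110e-03,
       -1.26981191e-03,  6.10353066e-04]), 'joint_efforts': array([ 1.56194081e-03, -3.93676865e+01, -3.70181608e+01,  7.68517384e-05,
        6.99078402e-03, -1.11178352e-05]), 'tool_pos': array([0.23545153, 0.57827297, 0.23004188]), 'tool_rot': array([-3.22800522e-04,  1.92197635e-01,  9.81355684e-01, -9.93496598e-04]), 'contact_force': array([0.01772391, 0.24444617, 0.33618404]), 'ft_torque': array([ 0.00546395,  0.04771065, -0.00902999]), 'grasp_force': 0.0, 'gripper_width': 1.0036721062407137}
scene {'camera_matrix': array([[491.39189358,   0.        , 312.8315599 ],
       [  0.        , 491.39189358, 205.39701233],
       [  0.        ,   0.        ,   1.        ]]), 'distortion': array([-0.08185834,  0.        ,  0.        ,  0.        ,  0.        ]), 'origin': array([0.99389899, 0.01780997, 1.45854749]), 'attitude': array([-0.10858643,  0.697104
[... 401 characters left out ...]
([[362.99788077,   0.        , 319.22556552],
       [  0.        , 362.99788077, 204.30954521],
       [  0.        ,   0.        ,   1.        ]]), 'distortion': array([-0.08223841,  0.        ,  0.        ,  0.        ,  0.        ]), 'origin': array([0.49044502, 0.02037748, 1.18713804]), 'attitude': array([ 0.01949222, -0.70669278,  0.70671364, -0.0275898 ])}
tall_cupboard 0.74 [378.8, 169.3] 342 420 133 205
tall_door 0.76 [380.5, 199.0] 346 418 191 205
low_cupboard 0.84 [271.1, 166.1] 238 309 133 201
reagent_bottle 0.58 [407.5, 242.4] 398 421 232 249
beaker 0.61 [165.8, 223.0] 150 180 214 235
casting_stand 0.7 [456.0, 217.0] 442 474 202 234
tall_press 0.96 [380.5, 198.5] 347 418 191 204
```

```bash
ls -la; ls pics
```

```text
total 12
drwxr-xr-x  3 agent agent 4096 Dec  2 17:42 .
drwxr-xr-x 23 root  root  4096 Dec  2 17:42 ..
drwxr-xr-x  2 agent agent 4096 Dec  2 17:42 pics
scene0.png
top0.png
```

View images.

View pics/scene0.png

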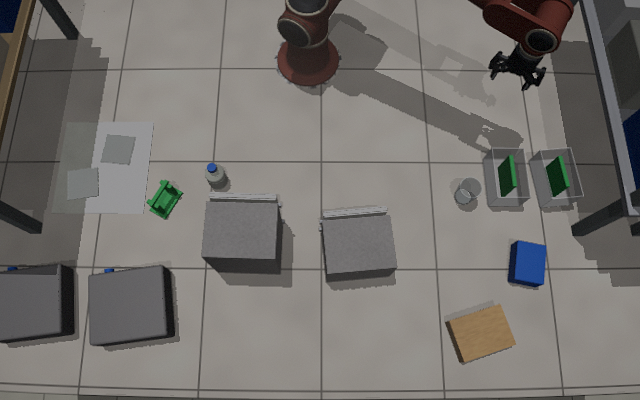

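View pics/top0.png

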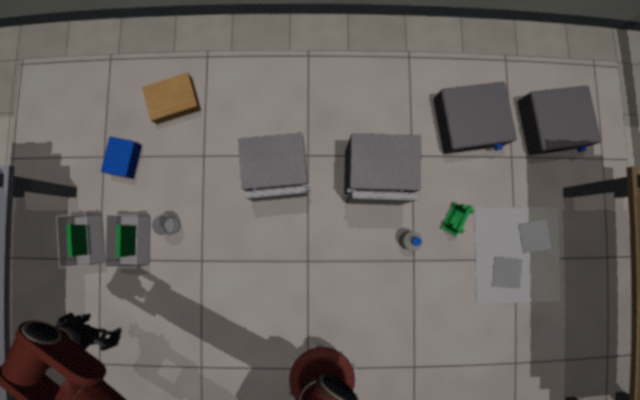

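The scene view shows the tall cupboard top at about (243,235) with its door strip at (208–277,192–202), and the bottle at (215,175). In the top view the door strip spans (346–418,191–205), with the free edge on the right near (416,198). The bottle is at (410,241), the stand at (457,218).

```bash
cat > h.py <<'E'
from plant import *
import cv2,numpy as np
from scipy.spatial.transform import Rotation as R
def ray(n,uv):
    c=camera_info(n); p=cv2.undistortPoints(np.array(uv,float).reshape(-1,1,2),c["camera_matrix"],c["distortion"]).reshape(-1,2)
    return c["origin"],R.from_quat(np.roll(c["attitude"],-1)).apply(np.c_[p,np.ones(len(p))])
def plane(n,uv,z):
    o,d=ray(n,uv); return o+d*((z-o[2])/d[:,2])[:,None]
E
python3 - <<'E'
from h import *
for n in ["scene","top"]:
    im=grab_frame(n)
    for t,z in [("tall_door",.23),("tall_cupboard",.23),("low_cupboard",.15),("reagent_bottle",.12),("casting_stand",.088),("beaker",.09)]:
        r=trace(n,t)
        if not r: continue
        r=r[0]; m=r["region"]; c=max(cv2.findContours(m.astype(np.uint8),0,1)[0],key=len)
        w=plane(n,c.reshape(-1,2),z)[:,:2]
        (cx,cy),s,a=cv2.minAreaRect((w*1000).astype(np.float32))
        print(n,t,round(r["p"],2),"rect",round(cx),round(cy),np.round(s),round(a,1),"box",np.round(cv2.boxPoints(((cx,cy),s,a))).tolist())
for n,(a,b,c,d) in {"scene":(185,255,140,300),"top":(120,255,330,480)}.items():
    im=grab_frame(n)[a:b,c:d,::-1]
    cv2.imwrite(f"pics/{n}c.png",cv2.resize(im,None,fx=5,fy=5,interpolation=cv2.INTER_CUBIC)[:600,:800])
E
```

```text
scene tall_door 0.67 rect 584 -166 [ 25. 176.] 0.3 box [[571.0, -78.0], [572.0, -254.0], [597.0, -254.0], [596.0, -78.0]]
scene tall_cupboard 0.63 rect 678 -162 [208. 217.] 87.2 box [[564.0, -261.0], [781.0, -272.0], [792.0, -63.0], [574.0, -53.0]]
scene low_cupboard 0.82 rect 687 140 [199. 199.] 5.7 box [[578.0, 229.0], [597.0, 31.0], [795.0, 51.0], [776.0, 249.0]]
scene reagent_bottle 0.9 rect 479 -268 [89. 58.] 27.9 box [[426.0, -263.0], [453.0, -314.0], [532.0, -272.0], [505.0, -221.0]]
scene casting_stand 0.81 rect 540 -423 [ 78. 104.] 63.4 box [[476.0, -434.0], [569.0, -481.0], [604.0, -411.0], [511.0, -365.0]]
scene beaker 0.6 rect 514 483 [ 70. 100.] 60.6 box [[453.0, 477.0], [540.0, 428.0], [574.0, 489.0], [488.0, 538.0]]
top tall_door 0.79 rect 571 -158 [ 32. 188.] 0.0 box [[555.0, -64.0], [555.0, -252.0], [587.0, -252.0], [587.0, -64.0]]
top tall_cupboard 0.85 rect 651 -160 [204. 194.] 88.4 box [[551.0, -259.0], [745.0, -265.0], [750.0, -61.0], [557.0, -56.0]]
top low_cupboard 0.9 rect 669 141 [190. 195.] 5.6 box [[565.0, 229.0], [584.0, 34.0], [773.0, 53.0], [753.0, 248.0]]
top reagent_bottle 0.59 rect 453 -259 [53. 66.] 25.9 box [[415.0, -241.0], [443.0, -300.0], [491.0, -277.0], [462.0, -218.0]]
top casting_stand 0.67 rect 521 -415 [67. 98.] 64.1 box [[462.0, -424.0], [550.0, -466.0], [580.0, -406.0], [492.0, -363.0]]
top beaker 0.7 rect 502 475 [64. 94.] 0.3 box [[470.0, 522.0], [470.0, 428.0], [534.0, 428.0], [534.0, 523.0]]
```

View pics/topc.png

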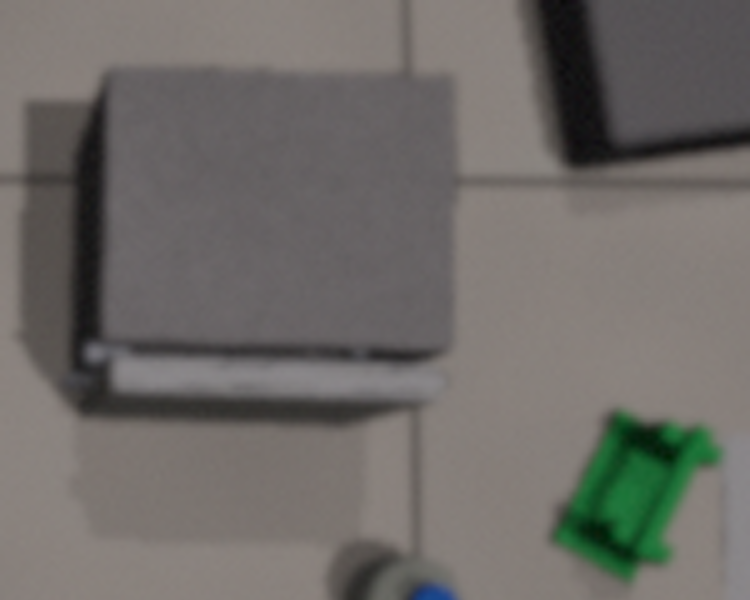

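View pics/scenec.png

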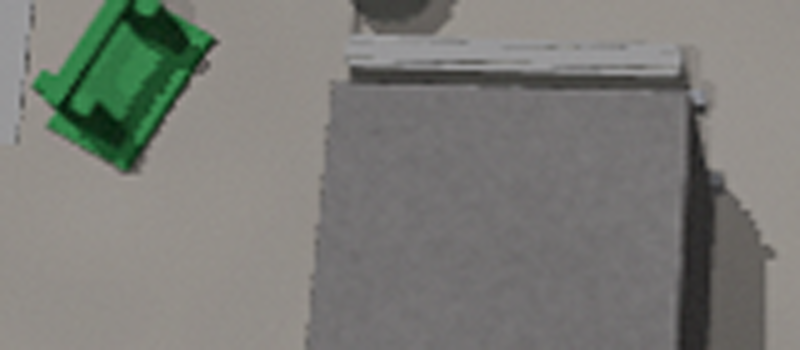

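```bash
python3 - <<'E'
from h import *
f=lambda l,a,b:[((u+.5)/5-.5+a,(v+.5)/5-.5+b) for u,v in l]
P=lambda n,l,a,b:print(n,np.round(plane(n,f(l,a,b),.23)[:,:2]*1000).tolist())
P("top",[(110,68),(455,75),(450,350),(102,345)],330,120)
P("top",[(112,358),(110,393),(443,374),(440,401)],330,120)
P("scene",[(333,80),(690,90)],140,185)
P("scene",[(347,37),(350,68),(683,50),(685,77)],140,185)
E
```

```text
top [[746.0, -78.0], [744.0, -266.0], [594.0, -259.0], [596.0, -72.0]]
top [[589.0, -78.0], [571.0, -76.0], [581.0, -255.0], [566.0, -253.0]]
scene [[593.0, -262.0], [598.0, -74.0]]
scene [[569.0, -257.0], [586.0, -254.0], [576.0, -78.0], [591.0, -76.0]]
```

Request:
{"method": "play_rows", "body": {"linear": [[0.018, -0.05, 0], [0.018, -0.05, 0], [0.018, -0.05, 0], [0.018, -0.05, 0], [0.018, -0.05, 0], [0.018, -0.05, 0], [0.018, -0.05, 0], [0.018, -0.05, 0]], "turn": [2.5, 2.5, 2.5, 2.5, 2.5, 2.5, 2.5, 2.5], "hand": 0}}

```text
time: 2.6
tool_pos: [0.3801, 0.1773, 0.2316]
tool_rot: [0.001, 0.018, 1.0, 0.0]
contact_force: [1.3, 0.5, 0.3]
gripper_width: -0.005
grasp_force: 0.0
```

Request:
{"method": "play_rows", "body": {"linear": [[0.018, -0.05, 0], [0.018, -0.05, 0], [0.018, -0.05, 0], [0.018, -0.05, 0], [0.018, -0.05, 0], [0.018, -0.05, 0], [0.018, -0.05, 0], [0.01, -0.05, 0]], "turn": [0, 0, 0, 0, 0, 0, 0, 0]}}

```text
time: 3.6
tool_pos: [0.5163, -0.223, 0.2314]
tool_rot: [0.0, 0.019, 1.0, 0.0]
contact_force: [0.5, 0.6, 0.4]
gripper_width: 0.002
grasp_force: 0.0
```

Request:
{"method": "play_rows", "body": {"linear": [[0, 0, -0.02], [0, 0, -0.02], [0, 0, 0]], "turn": [0, 0, 0]}}

```text
time: 3.98
tool_pos: [0.514, -0.219, 0.1879]
tool_rot: [-0.003, 0.018, 1.0, 0.002]
contact_force: [-0.1, -0.3, 0.7]
gripper_width: -0.001
grasp_force: 0.0
```

```bash
python3 - <<'E'
from h import *
s=state();print(s["time"],s["tool_pos"],R.from_quat(np.roll(s["tool_rot"],-1)).as_matrix().round(3),s["contact_force"],s["gripper_width"])
ims=[grab_frame(n) for n in("top","wrist")]
cv2.imwrite("pics/t1.png",np.hstack([cv2.resize(ims[0][120:260,320:460],(400,400),interpolation=2),cv2.resize(ims[1],(400,250)).repeat(1,0) if 0 else cv2.copyMakeBorder(cv2.resize(ims[1],(400,250)),0,150,0,0,0)])[:,:,::-1])
for n,uv in [("scene",(212,168)),("top",(416,241))]: print(plane(n,[uv],.12))
E
```

```text
3.975 [ 0.51401645 -0.21901918  0.18786611] [[-0.999  0.036 -0.005]
 [ 0.036  0.999  0.003]
 [ 0.005  0.003 -1.   ]] [-0.07960508 -0.2834686   0.67777025] -0.0014470575033757999
[[ 0.45642835 -0.27761461  0.12      ]]
[[ 0.45303654 -0.2778714   0.12      ]]
```

View pics/t1.png

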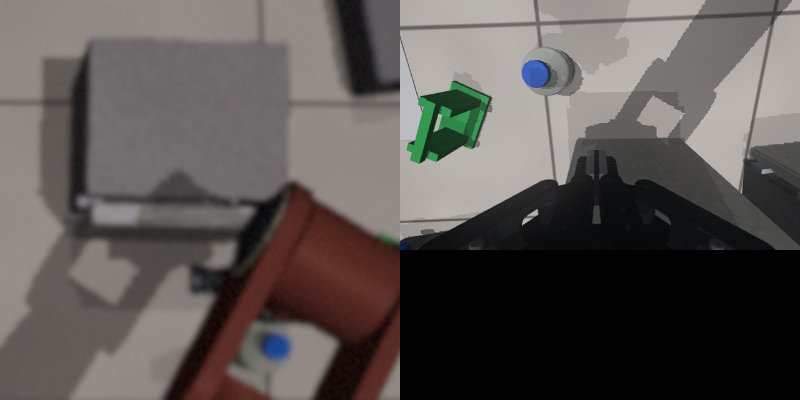

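The tool is in front of the door near its free edge and clear of the bottle, whose cap is at about (274,347) in the left half of the picture. I'll approach now.

Request:
{"method": "play_rows", "body": {"linear": [[0.018, 0, 0], [0.014, -0.002, 0], [0.004, 0, 0], [0.002, 0, 0], [0, 0, 0]], "turn": [0, 0, 0, 0, 0]}}

```text
time: 4.7
tool_pos: [0.5536, -0.2231, 0.1913]
tool_rot: [-0.0, 0.019, 1.0, 0.0]
contact_force: [-0.3, -0.0, 1.3]
gripper_width: -0.003
grasp_force: 0.0
```

Request:
{"method": "play_rows", "body": {"linear": [[0.002, 0, 0], [0, 0, 0]], "turn": [0, 0]}}

```text
time: 4.95
tool_pos: [0.5555, -0.2232, 0.1912]
tool_rot: [-0.0, 0.019, 1.0, 0.0]
contact_force: [-0.8, -0.3, -0.6]
gripper_width: 0.006
grasp_force: 0.4
```

Request:
{"method": "play_rows", "body": {"linear": [[0.002, 0, 0], [0, 0, 0]], "turn": [0, 0]}}

```text
time: 5.2
tool_pos: [0.5574, -0.2235, 0.1912]
tool_rot: [-0.001, 0.019, 1.0, -0.0]
contact_force: [-4.9, -1.1, 2.3]
gripper_width: 0.0
grasp_force: 1.9
```

Request:
{"method": "play_rows", "body": {"linear": [[0.002, 0, 0], [0, 0, 0]], "turn": [0, 0]}}

```text
time: 5.45
tool_pos: [0.5597, -0.2237, 0.1912]
tool_rot: [-0.0, 0.019, 1.0, -0.0]
contact_force: [-2.9, -3.2, 0.8]
gripper_width: -0.001
grasp_force: 1.8
```

Request:
{"method": "play_rows", "body": {"linear": [[0.001, 0, 0], [0, 0, 0]], "turn": [0, 0]}}

```text
time: 5.7
tool_pos: [0.5607, -0.2237, 0.1912]
tool_rot: [-0.0, 0.019, 1.0, -0.0]
contact_force: [-3.9, -2.2, 1.0]
gripper_width: 0.002
grasp_force: 1.9
```

Request:
{"method": "play_rows", "body": {"linear": [[0.001, 0, 0], [0, 0, 0]], "turn": [0, 0]}}

```text
time: 5.95
tool_pos: [0.5616, -0.2237, 0.1912]
tool_rot: [-0.0, 0.019, 1.0, -0.001]
contact_force: [-3.1, -3.0, 1.5]
gripper_width: 0.0
grasp_force: 2.0
```

Request:
{"method": "play_rows", "body": {"linear": [[0.001, 0, 0], [0, 0, 0]], "turn": [0, 0]}}

```text
time: 6.2
tool_pos: [0.5623, -0.2238, 0.1912]
tool_rot: [-0.001, 0.019, 1.0, -0.001]
contact_force: [-5.4, -2.6, 0.7]
gripper_width: 0.002
grasp_force: 2.6
```

Request:
{"method": "play_rows", "body": {"linear": [[0.001, 0, 0], [0, 0, 0]], "turn": [0, 0]}}

```text
time: 6.45
tool_pos: [0.5624, -0.2238, 0.1912]
tool_rot: [-0.002, 0.019, 1.0, -0.0]
contact_force: [-8.2, -3.6, 2.7]
gripper_width: -0.005
grasp_force: 4.6
```

The door is at its hard stop, so I'll retreat quickly, back and up.

Request:
{"method": "play_rows", "body": {"linear": [[-0.05, 0, 0], [-0.06, 0, 0], [-0.03, 0.0, 0.05], [0, 0, 0.02], [0, 0, 0], [0, 0, 0], [0, 0, 0], [0, 0, 0]], "turn": [0, 0, 0, 0, 0, 0, 0, 0]}}

```text
time: 7.45
tool_pos: [0.4238, -0.2229, 0.2599]
tool_rot: [-0.001, 0.019, 1.0, 0.001]
contact_force: [0.4, 0.2, 0.3]
gripper_width: 0.007
grasp_force: 0.0
```

Request:
{"method": "play_rows", "body": {"linear": [[0, 0, 0], [0, 0, 0], [0, 0, 0], [0, 0, 0], [0, 0, 0], [0, 0, 0]], "turn": [0, 0, 0, 0, 0, 0]}}

```text
time: 8.2
tool_pos: [0.4237, -0.2232, 0.2613]
tool_rot: [0.0, 0.019, 1.0, -0.0]
contact_force: [-0.2, 0.0, -0.9]
gripper_width: -0.0
grasp_force: 0.0
```

```bash
python3 - <<'E'
from h import *
s=state();print(s["time"],s["tool_pos"])
ims=[grab_frame(n) for n in("top","scene")]
cv2.imwrite("pics/t2.png",np.hstack([cv2.resize(ims[0][120:260,320:460],(400,400),interpolation=2),cv2.resize(ims[1][120:260,160:300],(400,400),interpolation=2)])[:,:,::-1])
E
```

```text
8.2 [ 0.42374471 -0.22319493  0.26132977]
```

View pics/t2.png

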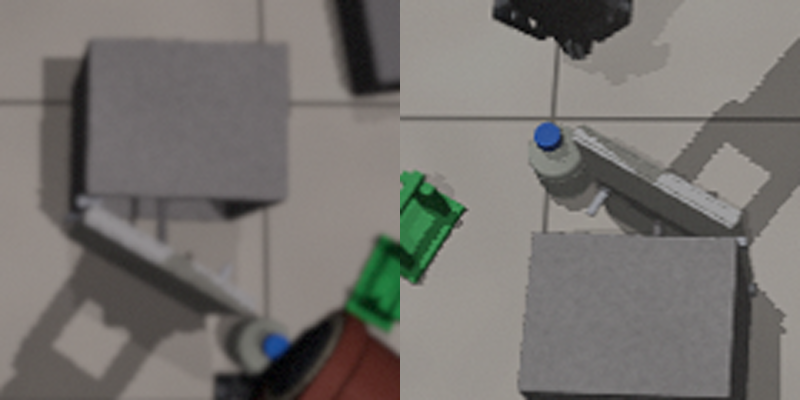

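The door has sprung ajar by about 0.5 rad. The free edge is near (255,315) in the left half of the picture and (178,130) in the right half. A small rod, either plunger or striker, shows behind it, so I'll locate both.

```bash
python3 - <<'E'
from h import *
def tri(a,b):
    (o1,d1),(o2,d2)=ray("top",[a]),ray("scene",[b]); d1=d1[0];d2=d2[0]
    k=np.linalg.lstsq(np.c_[d1,-d2],o2-o1,rcond=None)[0]; p,q=o1+k[0]*d1,o2+k[1]*d2
    return (p+q)/2*1000,np.linalg.norm(p-q)*1000
t=lambda u,v:(320+u*.35,120+v*.35); s=lambda u,v:(160+(u-400)*.35,120+v*.35)
print("rod",tri(t(226,272),s(597,205)))
print("free back corner", plane("top",[t(258,302)],.23),plane("scene",[s(583,125)],.23),"front",plane("scene",[s(573,133)],.23))
print("scene hinge-side top corners",plane("scene",[s(742,215),s(735,225)],.23), "top", plane("top",[t(95,202)],.23))
y=np.radians(-2);H=np.array([.5906,-.0767])
for th in(.45,.5,.55,.6): 
    l=np.array([-np.sin(th),-np.cos(th)])*.18; n=np.array([-np.cos(th),np.sin(th)])*.018
    M=np.array([[np.cos(y),-np.sin(y)],[np.sin(y),np.cos(y)]]); print(th,H+M@l,H+M@(l+n))
E
```

```text
rod (array([ 529.6867202 , -225.70747164,  120.44666368]), np.float64(4.908806277350008))
free back corner [[ 0.49745901 -0.23236721  0.23      ]] [[ 0.48814822 -0.22142353  0.23      ]] front [[ 0.49632375 -0.23041432  0.23      ]]
scene hinge-side top corners [[ 0.57730117 -0.068558    0.23      ]
 [ 0.58706857 -0.07477236  0.23      ]] top [[ 0.59052309 -0.08094218  0.23      ]]
0.45 [ 0.50669737 -0.23594933] [ 0.49077244 -0.22755907]
0.5 [ 0.49884308 -0.23155693] [ 0.48335739 -0.22238123]
0.55 [ 0.49121813 -0.22677746] [ 0.47621038 -0.21683927]
0.6 [ 0.48384158 -0.22162288] [ 0.4693493  -0.21094704]
```

Request:
{"method": "play_rows", "body": {"linear": [[0.038, 0, 0], [0.038, 0, 0], [0.038, -0.003, 0], [0, 0, -0.035], [0, 0, -0.034], [0, 0, 0], [0, 0, 0]], "turn": [0, 0, 0, 0, 0, 0, 0]}}

```text
time: 9.18
tool_pos: [0.5383, -0.2265, 0.1937]
tool_rot: [0.001, 0.019, 1.0, -0.0]
contact_force: [0.9, 0.4, -0.3]
gripper_width: -0.001
grasp_force: 0.0
```

```bash
python3 - <<'E'
from h import *
s=state();p=s["tool_pos"];print(s["time"],p,s["contact_force"])
y=np.radians(-2);M=np.array([[np.cos(y),-np.sin(y)],[np.sin(y),np.cos(y)]]);H=np.array([.5906,-.0767])
q=p[:2]
for th in np.arange(.5,1.56,.08):
    u=M@[-np.sin(th),-np.cos(th)];n=np.array([np.cos(th),-np.sin(th)])
    c=H+.15*u+M@n*(.011*abs(n[0])+.0145*abs(n[1])); print(round(th,2),c.round(4),((c-q)*1000).round(1)); q=c
E
```

```text
9.175 [ 0.53829233 -0.22654485  0.19373778] [ 0.8639792   0.36783581 -0.34245423]
0.5 [ 0.5284 -0.2142] [-9.9 12.3]
0.58 [ 0.5181 -0.2091] [-10.3   5.1]
0.66 [ 0.5081 -0.2032] [-10.    5.9]
0.74 [ 0.4984 -0.1964] [-9.6  6.8]
0.82 [ 0.4893 -0.1888] [-9.1  7.6]
0.9 [ 0.4807 -0.1804] [-8.6  8.4]
0.98 [ 0.4728 -0.1713] [-8.   9.1]
1.06 [ 0.4655 -0.1614] [-7.2  9.8]
1.14 [ 0.4591 -0.1509] [-6.5 10.5]
1.22 [ 0.4534 -0.1398] [-5.6 11.1]
1.3 [ 0.4487 -0.1282] [-4.7 11.6]
1.38 [ 0.445  -0.1161] [-3.8 12.1]
1.46 [ 0.4422 -0.1037] [-2.7 12.5]
1.54 [ 0.4405 -0.0909] [-1.7 12.7]
```

Request:
{"method": "play_rows", "body": {"linear": [[-0.005, 0.006, 0], [-0.005, 0.006, 0], [-0.01, 0.005, 0], [-0.01, 0.006, 0], [-0.01, 0.007, 0], [-0.009, 0.008, 0], [-0.009, 0.008, 0], [-0.008, 0.009, 0]], "turn": [0, 0, 0, 0, 0, 0, 0, 0]}}

```text
time: 10.18
tool_pos: [0.4711, -0.1706, 0.1922]
tool_rot: [-0.0, 0.019, 1.0, -0.0]
contact_force: [1.8, -0.6, 1.0]
gripper_width: -0.0
grasp_force: 0.7
```

Request:
{"method": "play_rows", "body": {"linear": [[-0.007, 0.01, 0], [-0.006, 0.01, 0], [-0.006, 0.011, 0], [-0.005, 0.012, 0], [-0.004, 0.012, 0], [-0.002, 0.008, 0], [0, 0.004, 0], [0, 0, 0]], "turn": [0, 0, 0, 0, 0, 0, 0, 0]}}

```text
time: 11.18
tool_pos: [0.4417, -0.1038, 0.1921]
tool_rot: [-0.0, 0.019, 1.0, 0.0]
contact_force: [-0.0, -0.3, -0.1]
gripper_width: 0.001
grasp_force: 0.0
```

```bash
python3 - <<'E'
from h import *
s=state();print(s["time"],s["tool_pos"],s["contact_force"])
ims=[grab_frame(n) for n in("top","scene")]
cv2.imwrite("pics/t3.png",np.hstack([cv2.resize(ims[0][120:260,320:460],(400,400),interpolation=2),cv2.resize(ims[1][120:260,160:300],(400,400),interpolation=2)])[:,:,::-1])
E
```

```text
11.175 [ 0.44165316 -0.10381339  0.19213129] [-0.03075175 -0.26169463 -0.14718921]
```

View pics/t3.png

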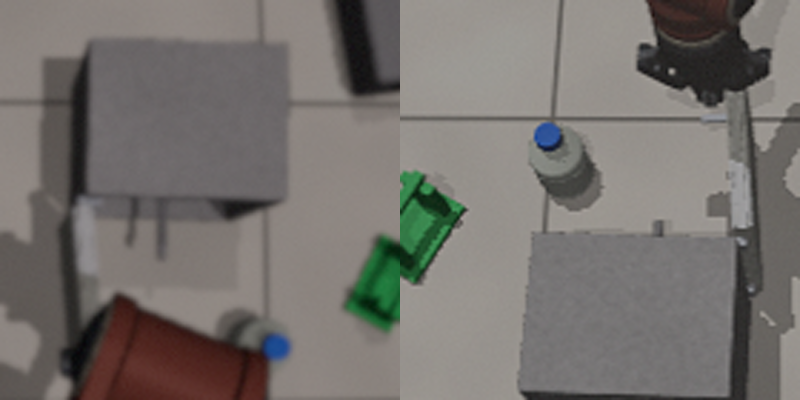

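The door stands open at about a right angle, its panel running along (88,200–290) in the left half of the picture. The bottle and stand haven't moved. I'll withdraw sideways, then up.

Request:
{"method": "play_rows", "body": {"linear": [[0, -0.015, 0], [0, -0.02, 0], [0, 0, 0.04], [0, 0, 0.05], [0, 0, 0.02], [0, 0, 0], [0, 0, 0], [0, 0, 0]], "turn": [0, 0, 0, 0, 0, 0, 0, 0]}}

```text
time: 12.28
tool_pos: [0.441, -0.1389, 0.2999]
tool_rot: [-0.002, 0.019, 1.0, 0.001]
contact_force: [0.1, -0.2, -0.2]
gripper_width: 0.005
grasp_force: 0.0
```

```bash
python3 - <<'E'
from h import *
s=state();print(s["time"],s["tool_pos"],s["contact_force"])
grab_frame("scene")
r=trace("scene","tall_door")
for k in r[:2]:
    c=max(cv2.findContours(k["region"].astype(np.uint8),0,1)[0],key=len); print(k["p"],cv2.minAreaRect((plane("scene",c.reshape(-1,2),.23)[:,:2]*1000).astype(np.float32)))
print(job_done())
E
```

```text
12.275 [ 0.44100799 -0.13885168  0.29994801] [ 0.06225163 -0.23250663 -0.23427972]
0.77 ((532.1016845703125, -80.88996124267578), (241.6975555419922, 47.80885314941406), 6.635468482971191)
the job is handed in; nothing more can be done
None
```

I opened the tall cupboard's door to about a right angle (roughly 1.5 rad) and handed the job in at 12.3 s. The bottle and stand looked unmoved in the last picture; I didn't re-check the low door or the beaker, but the arm kept clear of both. The judge returned no verdict.

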